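# Tip a bar out of a tall canister over a ledge

## Task

The square bar has slipped down to the bottom of the tall canister: tip it out into the tray behind the ledge. Take the canister near its mouth, lean it against the ledge with its foot on the table and the bar still inside, and let go; then grip it again in its lower half and tip it on over the ledge, mouth well below level, until the bar has dropped inside the tray, whichever way it comes to rest there. Finally leave the empty canister leaning on the ledge again, foot on the table and mouth up over the ledge, and do not disturb the spray can, tape roll or V-block.

Things in the scene. Friction and masses are not known exactly. Their poses are not given: they have to be found in the camera images.
- canister_mid (a point): centre (half-way up) of the loose canister: plain sheet-steel square tube, 50 x 50 mm outside, 190 mm tall, walls and bottom 3.5 mm, open at the mouth. z points from foot to mouth, x and y are square to its flat sides. Stands upright at the start, sides not in line with the ledge. About 0.3 kg empty. Friction on steel 0.48 to 0.72: the bar slides out only at slopes over about 36 degrees.
- bar_mid (a point): centre of the loose square bar, milled aluminium, 34 x 34 x 82 mm, z along its length; stands inside the canister on its bottom at the start, too deep to be reached through the mouth; about 0.25 kg, varies by 30 percent
- ledge: the ledge: a level flat steel bar, 16 mm wide, 12 mm thick, 214 mm long, between two posts 16 mm thick, 125 mm high, 234 mm apart. Origin: middle of its top front edge, towards the canister. x points level across the ledge to the tray (the tipping direction), y along the ledge, z up. Its top is 85 to 105 mm above the table (varies); clamped, it holds still below 80 N.
- tray_floor (a point): centre of the floor of the fixed grey tray behind and under the ledge: inside 239 mm along x (away from the ledge) by 184 mm along y, floor 4 mm above the table; walls stand 30 mm above the table, the far one 50 mm. The near wall is straight below the ledge's front edge: the table in front of it is free. Axes as for the ledge.
- spray_can: bystander: upright spray can, 52 mm in diameter, 188 mm tall, origin at its foot; leave it alone
- tape_roll: bystander: roll of tape lying flat, 96 mm in diameter, 20 mm high, origin at its underside; leave it alone
- v_block: bystander: steel block with a V groove, 50 x 44 x 36 mm, origin at its underside; leave it alone

How it is judged:
On the way, in this order (a step that is already met when the one before it is completed fails the run):
1. the canister is gripped in its upper half, near the mouth, with the bar inside (contact force between the fingers and canister above 1 N and z of the grasp point in the frame of canister_mid above 0.02 m and distance between bar_mid and canister_mid below 0.075 m), for 0.1 s.
2. the canister leans at rest on the ledge, foot on the table, the bar still inside, and has been let go (angle between canister_mid's own z axis and vertical between 0.45 and 1.2 rad and contact force between canister and ledge above 0.2 N and contact force between canister and the fingers below 0.1 N and linear speed of canister below 0.02 m/s and height (world z) of canister_mid below 0.12 m and distance between bar_mid and canister_mid below 0.075 m), for 0.2 s.
3. the leaning canister is gripped again in its lower half (contact force between the fingers and canister above 1 N and z of the grasp point in the frame of canister_mid below 0 m and angle between canister_mid's own z axis and vertical between 0.45 and 1.3 rad and distance between bar_mid and canister_mid below 0.075 m), for 0.1 s.
4. held there, it is tipped until its mouth points well below level (contact force between the fingers and canister above 1 N and z of the grasp point in the frame of canister_mid below 0 m and angle between canister_mid's own z axis and vertical above 1.9 rad), for 0.1 s.
At the end, for the whole second after the job is handed in: The bar is at rest inside the tray, lying, leaning or standing (centre 15 mm or more inside the walls, below 52 mm), clear of the canister; the canister leans at rest on the ledge, 26 to 69 degrees from upright, mouth up, foot on the table (its centre below 120 mm), let go (x of bar_mid in the frame of tray_floor between -0.104 and 0.104 m and y of bar_mid in the frame of tray_floor between -0.076 and 0.076 m and height (world z) of bar_mid below 0.052 m and angle between canister_mid's own z axis and vertical between 0.45 and 1.2 rad and contact force between canister and ledge above 0.2 N and contact force between canister and the fingers below 0.1 N and linear speed of each of canister, square_bar below 0.02 m/s and height (world z) of canister_mid below 0.12 m and contact force between square_bar and canister below 0.05 N); the robot touches nothing.
It fails at once if the spray can is shifted by more than 30 mm (distance of spray_can from where it was at the start of the episode above 0.03 m).
It fails at once if the tape roll is shifted by more than 30 mm (distance of tape_roll from where it was at the start of the episode above 0.03 m).
It fails at once if the V-block is shifted by more than 30 mm (distance of v_block from where it was at the start of the episode above 0.03 m).
It also fails if it takes over 62 s, if anything falls off the work surface, if the arm or the gripper's body presses on something with over 40 N, if the wrist force passes 120 N, or if a joint passes its speed limit or range.

## Robot

A 7-joint arm with a two-finger parallel gripper is mounted at the origin on a cart in front of the work surface, level with it; the furniture and walls round the work are solid. World frame = base frame: x ahead of the robot, y to its left, z up, the work surface at z = 0. Lengths are in m, angles in rad, forces in N, time in s.
With the tool pointing down it reaches from about 0.4 to 0.875 m from the base axis. Payload 19.3 kg.
Tool frame: the origin (TCP) lies where the fingers leave the gripper's body, on its centre line; the fingertips stand bot.tip_reach ahead of it and the grasp point (between the pads) lies 54 mm ahead of it (bot.tip_reach is the distance from the TCP to the fingertips, in m); z points along the fingers, y is the line along which they close (so a half turn about z gives the same grasp; the last joint's range is limited). The gripper opens to 85 mm and grips with 20 to 120 N. Pads are 22 mm wide; open, the fingers measure 114 mm over their backs; the gripper's body (76 mm by 85 mm) begins 54 mm behind the grasp point. The pads swing forward as they close: fully open they stand 13 mm farther back than shut.
Start: joints at [1.042, 0.521, -0.036, 1.599, 0.021, 1.021, -0.113], TCP at [0.277, -0.56, 0.304] pointing down, gripper open.
Joint ranges: [-2.91, 2.91], [-0.3, 2.13], [-1.5, 1.42], [0.17, 2.43], [-1.26, 4.41], [0.16, 1.93], [-2.52, 2.52]. Speed limits (rad/s): [1.89, 1.89, 2.39, 2.39, 3.01, 3.01, 3.01].

## Interface

Orientations are given as [roll, pitch, yaw] about the fixed x, y, z axes, in that order (R = Rz(yaw) Ry(pitch) Rx(roll)).
In Python, from workcell import bot gives the robot as it stands. The module is installed in compiled form; this text tells all that it offers.
- The arm moves only by the shell command python3 -m jog 'ROWS' [FORCE]. ROWS is JSON, a list that holds one entry, the list of rows, each a list of 7 numbers: the shift along the tool's x, y, z in mm, then the turn, a rotation vector about the tool's x, y, z in rad, then the opening, from 0 (shut) to 1 (fully open). In form: [[[tx, ty, tz, wx, wy, wz, fingers], ...]]. A call has 1 to 5 rows; each row shifts and turns the commanded pose from where the row before left it, along the tool's axes as they then stand; what a row does not reach is not made up. A row lasts 1/10 s, in which the tool goes at most 50 mm and 8.59 degrees, less where a joint would pass 70% of its speed; a pose out of reach is approached as far as the arm can. A call is refused whole if a number of a shift passes 50 or a number of a turn 0.15, either way. A call with a gripper value outside its range is refused whole. The fingers move at their own pace and stop on an object; FORCE is the grip in N (left out, the last holds). Time passes only in rows, so rows that do not move let the fingers close. It gives the time, the measured TCP pose, the force, the opening and the grip force at its end, in the units of the state.
- bot.observe(): the state, without advancing time (a new reading comes with each control period).
- bot.grab_frame(name): name is "scene" or "top" or "wrist"; returns a dict with "img" (420x560x3 uint8, red, green, blue), "intrinsics" (3x3 intrinsics, pixels), "R" (3x3) and "t" (3): a world point X has camera coordinates R X + t; the wrist camera has in their place "tool_from_camera" (4x4, takes a point from camera to tool coordinates, whose origin is the TCP and whose axes are the flange's). Camera axes: x right, y down, z forward; pixel columns grow to the right and rows downward; lengths in m; the calibration is good to about 2 mm. A picture is of the moment at which its call begins: read the wrist's pose just before it. There is no depth.
- bot.job_done(): hands the job in; it is judged then, once.
Trained networks look in a picture, given as the dict that the camera call returned (one of the last four; its "shot" number tells which), for a name from the list of things; names that differ only in an ending like _2 or _b are one class to them, and where a whole thing is asked for, a point or a joint stands for the part that bears it (a point fixed in the world has none). Each returns a list of dicts, best first, with "conf" (0 to 1); they miss things now and then, are a little off and sometimes report something else, mostly with a low value. They report only what shows in the picture. A call takes as long as a camera call.
- bot.trace(query, picture): "region" (420x560 bool, what is visible of it).
- bot.spot_point(query, picture): "xyz" ([x, y, z] in m, in world coordinates, good to about 4 mm: a listed point, or the origin of a listed thing).
The state is a dict: "clock": time; "qpos": joint angles; "qd": joint speeds; "joint_efforts": joint torques, N m; "position": TCP position; "tool_rot": TCP orientation; "force": force on the tool from outside, world axes, zero at the start; "moment": the same for the moment, N m; "grip_width": finger opening in m; "finger_force": force on a finger pad.
Only numpy, scipy, OpenCV 4.12 (cv2) and the standard library are available. Lean on these libraries where they do the work, as an engineer would, in place of code of your own. Each camera call takes 0.05 s, during which the arm holds its last target. There are 200 camera calls.

## Working session

There is one attempt and no reset: what is moved stays moved. The work goes in short steps, Python scripts to look and compute and a shell command to move; the robot and the scene stay as the last step left them, time stands still between calls to the robot, and variables do not carry over. Pictures are saved under pics/ and viewed, at most 10 in all, crops included, and the job is handed in when it is done.

```bash
mkdir -p pics
cat > h.py <<'E'
import numpy as np, cv2
from workcell import bot
from scipy.spatial.transform import Rotation as R
np.set_printoptions(precision=4,suppress=True)
def save(p,n): cv2.imwrite('pics/'+n,p['img'][:,:,::-1])
E
python3 - <<'E'
from h import *
o=bot.observe(); print(o); print(bot.tip_reach)
for c in ("scene","top"):
    p=bot.grab_frame(c); save(p,c+'0.png')
    for q in ["canister_mid","bar_mid","ledge","tray_floor","spray_can","tape_roll","v_block"]:
        print(c,q,[(np.round(d['xyz'],3),round(d['conf'],2)) for d in bot.spot_point(q,p)][:2])
E
```

```text
{'clock': 0.0, 'qpos': array([ 1.0418,  0.522 , -0.0363,  1.6   ,  0.0212,  1.0211, -0.1128]), 'qd': array([-0.0024,  0.    ,  0.0009, -0.0006,  0.0001, -0.0004,  0.0003]), 'joint_efforts': array([ -0.0007, -92.711 ,   1.9798, -36.9937,   0.0178,   0.0079,
        -0.    ]), 'position': array([ 0.2767, -0.5601,  0.3033]), 'tool_rot': array([-3.1404,  0.0001,  0.4588]), 'force': array([ 0.2968,  0.2662, -0.0867]), 'moment': array([-0.0634,  0.0107, -0.0483]), 'finger_force': 0.0, 'grip_width': 0.08544267636371998}
0.0726
scene canister_mid [(array([0.464, 0.218, 0.098]), 0.98)]
scene bar_mid []
scene ledge [(array([0.5  , 0.005, 0.084]), 0.76)]
scene tray_floor [(array([ 0.472, -0.113,  0.007]), 0.89)]
scene spray_can [(array([ 0.755, -0.228,  0.001]), 0.87)]
scene tape_roll [(array([ 0.798, -0.082, -0.001]), 0.92)]
scene v_block [(array([ 0.734,  0.248, -0.002]), 0.58)]
top canister_mid [(array([0.466, 0.216, 0.101]), 0.97), (array([ 0.758, -0.232, -0.   ]), 0.64)]
top bar_mid [(array([0.463, 0.216, 0.049]), 0.53)]
top ledge [(array([0.496, 0.005, 0.085]), 0.74)]
top tray_floor [(array([ 0.468, -0.11 , -0.001]), 0.95)]
top spray_can [(array([ 0.757, -0.23 ,  0.004]), 0.79), (array([ 0.501, -0.   ,  0.084]), 0.5)]
top tape_roll [(array([ 0.792, -0.086,  0.   ]), 0.73)]
top v_block [(array([0.737, 0.252, 0.001]), 0.91)]
```

View pics/scene0.png

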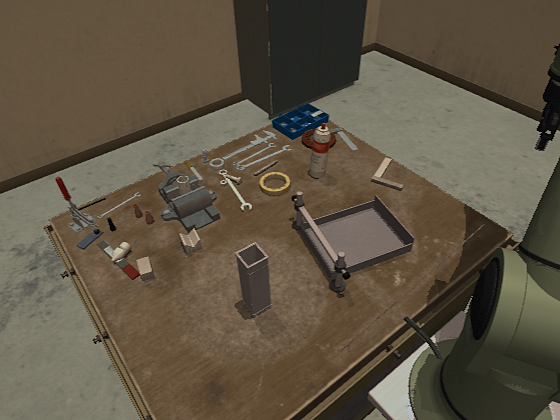

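View pics/top0.png

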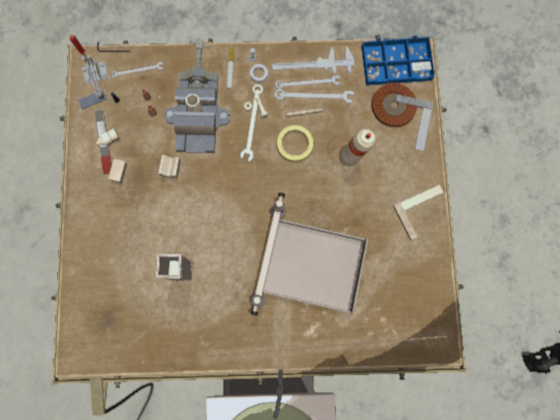

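The pictures agree with the network: the canister is at top-view pixel (170,266), the ledge runs from (280,205) to (257,305), and the tray lies to its right (-y). The bystanders are well away from the work. Next I'll fit yaws by silhouette.

```bash
cat > fit.py <<'E'
from h import *
from scipy.optimize import minimize
box=lambda lo,hi: np.array([[x,y,z] for x in(lo[0],hi[0]) for y in(lo[1],hi[1]) for z in(lo[2],hi[2])])
def mask(parts,T,p,S=2):
    m=np.zeros((420*S,560*S),np.uint8)
    for b in parts:
        X=(T(b)@p['R'].T+p['t'])@p['intrinsics'].T
        uv=(X[:,:2]/X[:,2:]+.5)*S
        cv2.fillConvexPoly(m,cv2.convexHull(np.round(uv*16).astype(np.int32)),1,shift=4)
    return m>0
def fit(parts,regs,x0,steps,zfix=None):
    big=[(p,cv2.resize(r.astype(np.uint8),None,fx=2,fy=2,interpolation=0)>0) for p,r in regs]
    def T(q): return lambda b: R.from_euler('z',q[2]).apply(b)+[q[0],q[1],q[3] if len(q)>3 else 0]
    def cost(q): 
        c=0
        for p,r in big:
            m=mask(parts,T(q),p); c+=1-(m&r).sum()/(m|r).sum()
        return c
    sim=np.vstack([x0]+[np.array(x0)+s for s in np.diag(steps)])
    o=minimize(cost,x0,method='Nelder-Mead',options=dict(initial_simplex=sim,xatol=1e-4,fatol=1e-4))
    return o.x,o.fun
E
python3 - <<'E'
from fit import *
ps=[bot.grab_frame(c) for c in("top","scene")]
tr=lambda q:[(p,bot.trace(q,p)[0]['region']) for p in ps]
can=[box((-.025,-.025,0),(.025,.025,.19))]
rc=tr("canister_mid")
for y in(-.3,.1,.4): print('can',fit(can,rc,[.465,.217,y],[.008,.008,.3]))
rl=tr("ledge"); print([r.sum() for _,r in rl])
for y in(-1.8,-1.7):
  for nm,h in(('bar',[box((0,-.107,-.012),(.016,.107,0))]),('posts',[box((0,-.107,-.012),(.016,.107,0)),box((0,-.125,-.088),(.016,-.109,.037)),box((0,.109,-.088),(.016,.125,.037))])):
    print(nm,fit(h,rl,[.498,.005,y,.087],[.008,.008,.1,.01]))
rt=tr("tray_floor") if 0 else None
E
```

```text
can (array([ 0.4672,  0.2184, -0.0644]), np.float64(0.23653535859733343))
can (array([ 0.467 ,  0.2186, -0.085 ]), np.float64(0.2372910536381947))
can (array([ 0.4671,  0.2184, -0.0867]), np.float64(0.2369606787376609))
[np.int64(854), np.int64(679)]
bar (array([ 0.5053,  0.0042, -1.8282,  0.091 ]), np.float64(0.6770628168654484))
posts (array([ 0.4847,  0.0092, -1.829 ,  0.0881]), np.float64(0.7156616288994212))
bar (array([ 0.506 ,  0.0041, -1.8297,  0.092 ]), np.float64(0.6866918508600692))
posts (array([ 0.4838,  0.0097, -1.8357,  0.0909]), np.float64(0.7255991539687744))
```

```bash
cat >> h.py <<'E'
from scipy.linalg import expm,logm
def M(p,r):
    T=np.eye(4); T[:3,:3]=r.as_matrix() if hasattr(r,'as_matrix') else r; T[:3,3]=p; return T
def cur():
    o=bot.observe(); return M(o['position'],R.from_euler('xyz',o['tool_rot']))
U=-1.82; L=np.array([.498,.005,.088])
u=np.array([np.cos(U),np.sin(U),0]); z=np.array([0,0,1.]); v=np.cross(z,u)
def plan(T0,T1,n=None,f='F'):
    D=np.linalg.inv(T0)@T1; w=R.from_matrix(D[:3,:3]).magnitude(); d=np.linalg.norm(D[:3,3])*1e3
    n=n or int(np.ceil(max(d/38,w/.11,1)))
    I=expm(np.real(logm(D))/n); r=np.r_[I[:3,3]*1e3,R.from_matrix(I[:3,:3]).as_rotvec()]
    print(n,'x [%.1f,%.1f,%.1f,%.3f,%.3f,%.3f,%s]'%(*r,f)); return T1
def down(p,yaw): return M(p,R.from_euler('xyz',[np.pi,0,yaw]))
E
python3 - <<'E'
from h import *
a=plan(cur(),down([.5,-.2,.33],.9))
a=plan(a,down([.467,.218,.33],1.496))
E
```

```text
12 x [33.4,-12.4,-2.2,0.000,0.000,-0.037,F]
12 x [31.5,-16.3,0.0,0.000,0.000,-0.050,F]
```

```bash
r=0
python3 -m jog '[[[33,-12,-2,0,0,-0.037,1],[33,-12,-2,0,0,-0.037,1],[33,-12,-2,0,0,-0.037,1],[33,-12,-2,0,0,-0.037,1],[33,-12,-2,0,0,-0.037,1]]]' 40
python3 -m jog '[[[33,-12,-2,0,0,-0.037,1],[33,-12,-2,0,0,-0.037,1],[33,-12,-2,0,0,-0.037,1],[33,-12,-2,0,0,-0.037,1],[33,-12,-2,0,0,-0.037,1]]]'
python3 -m jog '[[[33,-12,-2,0,0,-0.037,1],[33,-12,-2,0,0,-0.037,1],[32,-16,0,0,0,-0.05,1],[32,-16,0,0,0,-0.05,1],[32,-16,0,0,0,-0.05,1]]]'
python3 -m jog '[[[32,-16,0,0,0,-0.05,1],[32,-16,0,0,0,-0.05,1],[32,-16,0,0,0,-0.05,1],[32,-16,0,0,0,-0.05,1],[32,-16,0,0,0,-0.05,1]]]'
python3 -c "
from h import *
plan(cur(),down([.467,.218,.33],1.496))"
```

```text
clock: 1.6
position: [0.3891, -0.4239, 0.314]
tool_rot: [3.141, -0.0, 0.645]
force: [0.4, -0.5, 0.2]
grip_width: 0.0852
finger_force: 0.0
clock: 2.1
position: [0.4735, -0.2703, 0.3241]
tool_rot: [3.141, -0.0, 0.83]
force: [0.5, -0.0, 0.1]
grip_width: 0.085
finger_force: 0.0
clock: 2.6
position: [0.5154, -0.0988, 0.328]
tool_rot: [3.141, -0.0, 1.055]
force: [1.3, -0.6, 0.3]
grip_width: 0.0855
finger_force: 0.0
clock: 3.1
position: [0.5069, 0.0794, 0.328]
tool_rot: [3.141, -0.0, 1.305]
force: [0.5, -0.0, 0.4]
grip_width: 0.0855
finger_force: 0.0
4 x [32.1,-16.5,-0.5,0.000,-0.000,-0.048,F]
```

```bash
python3 -m jog '[[[32,-16.5,0,0,0,-0.048,1],[32,-16.5,0,0,0,-0.048,1],[32,-16.5,0,0,0,-0.048,1],[32,-16.5,0,0,0,-0.048,1],[0,0,0,0,0,0,1]]]'
python3 - <<'E'
from h import *
T=cur(); p=bot.grab_frame('wrist'); save(p,'w1.png')
C=np.linalg.inv(T@np.array(p['tool_from_camera'])); q=dict(p,R=C[:3,:3],t=C[:3,3]); 
from fit import *
print(T[:3,3],[d['xyz'] for d in bot.spot_point('canister_mid',p)])
r=bot.trace('canister_mid',p)[0]['region']
print(fit([box((-.025,-.025,0),(.025,.025,.19))],[(q,r)],[.467,.218,-.07],[.005,.005,.1]))
E
```

```text
clock: 3.6
position: [0.4655, 0.2205, 0.3282]
tool_rot: [-3.141, -0.002, 1.502]
force: [-0.1, -1.2, 0.8]
grip_width: 0.0853
finger_force: 0.0
[0.4655 0.2205 0.3282] [[0.4689, 0.2184, 0.0957]]
(array([ 0.4644,  0.2196, -0.0686]), np.float64(0.1193141783449464))
```

View pics/w1.png

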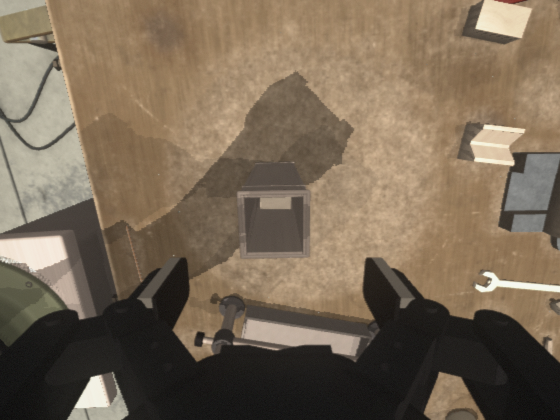

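```bash
python3 -m jog '[[[0,0,35,0,0,0,1],[0,0,35,0,0,0,1],[0,0,35,0,0,0,1],[0,0,14,0,0,0,1],[0,0,0,0,0,0,1]]]' 60
python3 -m jog '[[[0,0,0,0,0,0,0],[0,0,0,0,0,0,0],[0,0,0,0,0,0,0],[0,0,0,0,0,0,0],[0,0,0,0,0,0,0]]]' 60
cat >> h.py <<'E'
def can(th,d,s,lift=0,lat=0):
    """tool pose for grip along axis at height s (TCP distance from foot), foot edge d before ledge"""
    E=L-u*d+v*lat; E[2]=lift; k=u*np.sin(th)+z*np.cos(th); m=u*np.cos(th)-z*np.sin(th)
    return M(E+s*k-.025*m, np.c_[-m,v,-k])
E
python3 - <<'E'
from h import *
o=bot.observe();print(o['grip_width'],o['finger_force'],o['position']); s=o['position'][2]
T=cur(); T=plan(T,T@M([0,0,-.03],np.eye(3)))
T=plan(T,can(0,.084,s,.03))
T=plan(T,can(0.35,.084,s,.004))
T=plan(T,can(0.72,.084,s,.002))
E
```

```text
clock: 4.25
position: [0.4672, 0.2152, 0.2078]
tool_rot: [-3.139, 0.002, 1.494]
force: [-0.4, -0.3, 0.4]
grip_width: 0.0853
finger_force: 0.0
clock: 4.75
position: [0.4673, 0.2166, 0.2104]
tool_rot: [3.14, -0.001, 1.495]
force: [-6.0, -0.3, 14.3]
grip_width: 0.0495
finger_force: 49.1
0.049531655912459484 49.11631643772125 [0.4673 0.2166 0.2104]
1 x [0.0,-0.0,-30.0,0.000,-0.000,0.000,F]
4 x [-24.2,18.0,0.0,0.000,-0.000,0.043,F]
4 x [-19.3,0.0,5.1,0.000,0.087,0.000,F]
4 x [-19.8,0.0,-1.0,0.000,0.093,0.000,F]
```

```bash
python3 -m jog '[[[0,0,-15,0,0,0,0],[0,0,-15,0,0,0,0],[-16,12,0,0,0,0.028,0],[-16,12,0,0,0,0.028,0],[-16,12,0,0,0,0.028,0]]]' 60
python3 -m jog '[[[-16,12,0,0,0,0.028,0],[-16,12,0,0,0,0.028,0],[-16,12,0,0,0,0.028,0],[0,0,0,0,0,0,0],[0,0,0,0,0,0,0]]]' 60
python3 - <<'E'
from h import *
T=cur();print(bot.observe()['force'])
p=bot.grab_frame('top'); save(p,'t2.png'); 
for q in("canister_mid","ledge"): print(q,[d['xyz'] for d in bot.spot_point(q,p)][:1])
s=.2104
T=plan(T,can(0,.084,s,.03))
T=plan(T,can(0.35,.084,s,.004))
T=plan(T,can(0.72,.084,s,.002))
p=bot.grab_frame('scene'); save(p,'s2.png')
for q in("canister_mid","ledge"): print(q,[d['xyz'] for d in bot.spot_point(q,p)][:1])
E
```

```text
clock: 5.25
position: [0.4989, 0.1628, 0.2388]
tool_rot: [3.142, 0.001, 1.408]
force: [-0.1, 0.4, -5.7]
grip_width: 0.0494
finger_force: 57.9
clock: 5.75
position: [0.5247, 0.11, 0.2387]
tool_rot: [-3.141, 0.0, 1.325]
force: [-0.7, -0.1, -5.2]
grip_width: 0.0496
finger_force: 57.6
[-0.6646 -0.132  -5.1607]
canister_mid []
ledge [[0.4987, -0.0031, 0.0847]]
1 x [0.6,-0.0,-1.7,-0.000,0.000,0.004,F]
4 x [-19.3,-0.0,5.1,0.000,0.087,0.000,F]
4 x [-19.8,0.0,-1.0,0.000,0.093,0.000,F]
canister_mid [[0.5239, 0.1143, 0.127]]
ledge [[0.4993, 0.0034, 0.0885]]
```

View pics/s2.png

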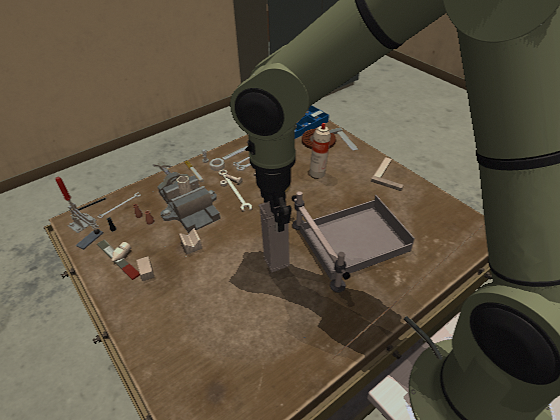

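The canister is held upright at about (275,235), in front of the ledge and centred on it. Now I'll tilt it.

```bash
python3 -m jog '[[[-19,0,4,0,0.087,0,0],[-19,0,5,0,0.087,0,0],[-19,0,5,0,0.087,0,0],[-19,0,5,0,0.087,0,0],[0,0,0,0,0,0,0]]]'
python3 -m jog '[[[-20,0,-1,0,0.09,0,0],[-20,0,-1,0,0.09,0,0],[-20,0,-1,0,0.09,0,0],[0,0,0,0,0,0,0]]]'
python3 - <<'E'
from h import *
T=cur()
for th in(.72,.78): plan(T,can(th,.084,.2104,.002))
E
```

```text
clock: 6.55
position: [0.506, 0.0351, 0.2085]
tool_rot: [-3.138, -0.349, 1.317]
force: [-0.0, -1.0, -5.7]
grip_width: 0.0495
finger_force: 57.0
clock: 6.95
position: [0.4935, -0.0165, 0.1862]
tool_rot: [-3.137, -0.614, 1.316]
force: [0.8, -0.7, -2.4]
grip_width: 0.0494
finger_force: 58.4
1 x [-16.9,-0.8,-0.3,-0.001,0.106,-0.005,F]
2 x [-14.8,-0.4,-0.6,-0.001,0.083,-0.002,F]
```

```bash
python3 -m jog '[[[-9,0,0,0,0.05,0,0],[-9,0,0,0,0.05,0,0],[0,0,0,0,0,0,0]]]'
python3 -m jog '[[[-4,0,0,0,0.02,0,0],[0,0,0,0,0,0,0]]]'
python3 - <<'E'
from h import *
T=cur()
for th in(.75,.78): plan(T,can(th,.084,.2104,.002))
E
```

```text
clock: 7.25
position: [0.4904, -0.0271, 0.1764]
tool_rot: [-3.138, -0.712, 1.322]
force: [1.2, 0.1, -2.7]
grip_width: 0.0497
finger_force: 58.2
clock: 7.45
position: [0.4897, -0.0288, 0.1746]
tool_rot: [-3.14, -0.73, 1.327]
force: [0.3, 0.6, -4.8]
grip_width: 0.0493
finger_force: 57.8
1 x [-5.8,-0.3,-3.0,-0.005,0.020,0.004,F]
1 x [-12.2,-0.3,-3.5,-0.005,0.050,0.004,F]
```

```bash
python3 -m jog '[[[-6,0,0,0,0.03,0,0],[0,0,0,0,0,0,0]]]'
python3 -m jog '[[[-5,0,2,0,0.02,0,0],[0,0,0,0,0,0,0]]]'
```

```text
clock: 7.65
position: [0.4886, -0.0332, 0.1707]
tool_rot: [-3.14, -0.761, 1.326]
force: [0.1, 0.8, -1.5]
grip_width: 0.0496
finger_force: 58.2
clock: 7.85
position: [0.4884, -0.0354, 0.166]
tool_rot: [-3.141, -0.782, 1.326]
force: [0.6, 0.9, 0.4]
grip_width: 0.0496
finger_force: 58.3
```

```bash
python3 -m jog '[[[0,0,0,0,0,0,0.7],[0,0,0,0,0,0,1],[0,0,0,0,0,0,1],[0,0,0,0,0,0,1],[0,0,0,0,0,0,1]]]'
python3 -m jog '[[[0,0,-20,0,0,0,1],[0,0,-30,0,0,0,1],[0,0,-30,0,0,0,1],[0,0,-30,0,0,0,1],[0,0,0,0,0,0,1]]]'
python3 - <<'E'
from h import *
for c in("top","scene"):
    p=bot.grab_frame(c); save(p,c+'3.png'); 
    for q in("canister_mid","bar_mid","ledge"): print(q,[d['xyz'] for d in bot.spot_point(q,p)][:1])
print(bot.observe()['qpos'])
E
```

```text
clock: 8.35
position: [0.488, -0.0354, 0.166]
tool_rot: [-3.141, -0.781, 1.327]
force: [-0.1, 0.2, 0.3]
grip_width: 0.0856
finger_force: 0.0
clock: 8.85
position: [0.4698, -0.1133, 0.2456]
tool_rot: [3.139, -0.779, 1.325]
force: [0.1, 0.2, -0.7]
grip_width: 0.0854
finger_force: 0.0
canister_mid [[0.5079, 0.0412, 0.0891]]
bar_mid []
ledge [[0.4986, 0.0032, 0.0835]]
canister_mid [[0.5044, 0.0424, 0.0899]]
bar_mid [[0.7365, 0.2517, -0.0003]]
ledge [[0.4984, 0.0071, 0.0844]]
[ 1.211   0.78   -1.0605  1.9672 -0.1712  0.7782  0.1729]
```

View pics/scene3.png

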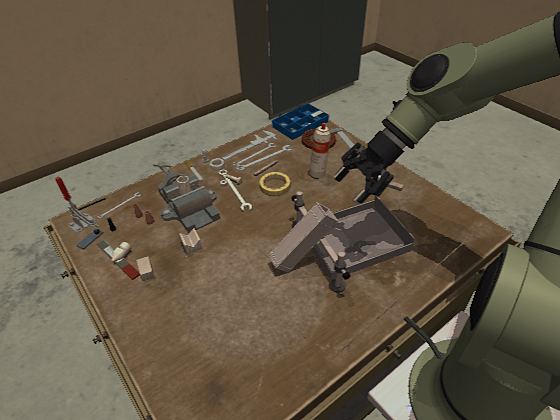

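The canister leans across the ledge, with its foot near (290,265) and its mouth near (325,215). It is centred and clear of the gripper. Next comes the regrip plan.

```bash
cat >> h.py <<'E'
def low(th,Eu,Ez,s,b=.05,lat=0):
    """tool pose gripping from the upper face, s along from foot, TCP b behind the axis; foot edge at Eu,Ez"""
    k=u*np.sin(th)+z*np.cos(th); m=u*np.cos(th)-z*np.sin(th)
    E=L+u*Eu+v*lat; E[2]=Ez
    return M(E+s*k-(.025+b)*m, np.c_[-k,v,m])
E
python3 - <<'E'
from h import *
T=cur(); P=L-.05*u; P[2]=.38
T=plan(T,M(P,np.c_[-u,v,-z]))
T=plan(T,low(.78,-.0886,0,.045,.15))
T=plan(T,low(.78,-.0886,0,.045,.05))
E
```

```text
8 x [27.0,-0.0,-6.6,-0.000,-0.098,0.001,F]
8 x [25.6,0.0,21.4,0.000,-0.099,0.000,F]
3 x [0.0,0.0,33.3,-0.000,-0.000,0.000,F]
```

```bash
python3 -m jog '[[[27,0,-7,0,-0.098,0,1],[27,0,-7,0,-0.098,0,1],[27,0,-7,0,-0.098,0,1],[27,0,-7,0,-0.098,0,1],[27,0,-7,0,-0.098,0,1]]]'
python3 -m jog '[[[27,0,-7,0,-0.098,0,1],[27,0,-7,0,-0.098,0,1],[27,0,-7,0,-0.098,0,1],[26,0,21,0,-0.098,0,1],[26,0,21,0,-0.098,0,1]]]'
python3 -m jog '[[[26,0,21,0,-0.098,0,1],[26,0,21,0,-0.098,0,1],[26,0,21,0,-0.098,0,1],[0,0,0,0,0,0,1]]]'
python3 - <<'E'
from h import *
T=cur(); print(bot.observe()['qpos'])
T=plan(T,low(.78,-.0886,0,.045,.15))
T=plan(T,low(.78,-.0886,0,.045,.05))
E
```

```text
clock: 9.75
position: [0.4918, -0.0202, 0.3481]
tool_rot: [3.14, -0.287, 1.327]
force: [1.0, -0.9, -0.2]
grip_width: 0.0853
finger_force: 0.0
clock: 10.25
position: [0.5223, 0.102, 0.3385]
tool_rot: [3.138, 0.202, 1.327]
force: [0.3, -1.3, -0.8]
grip_width: 0.0859
finger_force: 0.0
clock: 10.65
position: [0.5334, 0.1584, 0.2503]
tool_rot: [-3.133, 0.498, 1.338]
force: [-1.1, -0.1, -0.0]
grip_width: 0.0857
finger_force: 0.0
[-0.136   0.6932 -0.6362  1.6433  0.6593  1.4365 -1.2419]
3 x [24.5,1.4,21.9,0.000,-0.097,0.005,F]
3 x [0.0,0.0,33.3,-0.000,-0.000,0.000,F]
```

```bash
python3 -m jog '[[[24.5,1.4,22,0,-0.097,0.005,1],[24.5,1.4,22,0,-0.097,0.005,1],[24.5,1.4,22,0,-0.097,0.005,1],[0,0,0,0,0,0,1]]]'
python3 - <<'E'
from h import *
T=cur(); print(bot.observe()['qpos'])
p=bot.grab_frame('wrist'); save(p,'w4.png'); print(bot.spot_point('canister_mid',p))
T=plan(T,low(.78,-.0886,0,.045,.15))
T=plan(T,low(.78,-.0886,0,.045,.05))
E
```

```text
clock: 11.05
position: [0.5435, 0.1779, 0.1548]
tool_rot: [3.14, 0.79, 1.317]
force: [-0.5, 0.8, -1.5]
grip_width: 0.0851
finger_force: 0.0
[-0.3184  0.9373 -0.5114  1.5274  0.7591  1.5978 -1.3713]
[{'xyz': [0.5086, 0.0401, 0.0853], 'conf': 0.93}, {'xyz': [0.7901, -0.0815, 0.0013], 'conf': 0.4}]
1 x [1.6,-1.5,-2.0,-0.002,-0.001,-0.003,F]
3 x [0.0,0.0,33.3,-0.000,-0.000,0.000,F]
```

View pics/w4.png

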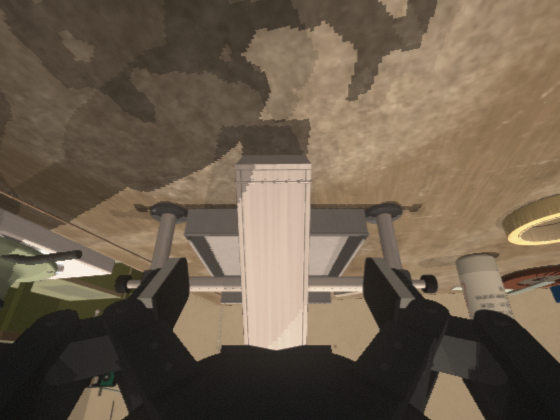

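The canister is straight between the fingers (columns 237–311, finger gap centred at about 275), with its foot at the top of the picture. Now I'll approach and grip.

```bash
python3 -m jog '[[[0,-1,30,0,0,0,1],[0,0,30,0,0,0,1],[0,0,25,0,0,0,1],[0,0,13,0,0,0,1],[0,0,0,0,0,0,1]]]' 100
python3 -m jog '[[[0,0,0,0,0,0,0],[0,0,0,0,0,0,0],[0,0,0,0,0,0,0],[0,0,0,0,0,0,0],[0,0,0,0,0,0,0]]]' 100
python3 - <<'E'
from h import *
T=cur(); print(bot.observe()['qpos'])
plan(T,low(.78,-.0886,0,.045,.05))
E
```

```text
clock: 11.65
position: [0.5281, 0.1087, 0.092]
tool_rot: [3.128, 0.782, 1.303]
force: [-0.0, -0.1, 0.7]
grip_width: 0.0852
finger_force: 0.0
clock: 12.15
position: [0.5281, 0.1113, 0.0916]
tool_rot: [3.128, 0.782, 1.306]
force: [0.6, 3.9, 7.7]
grip_width: 0.0494
finger_force: 101.5
[-0.2449  0.9765 -0.4803  1.665   0.8387  1.4387 -1.4316]
1 x [4.7,-3.0,5.0,0.003,-0.008,-0.011,F]
```

```bash
cat >> h.py <<'E'
def lowm(th,mu,mz,s=.0497,b=.055):
    "as low, with the mouth centre at mu,mz"
    k=u*np.sin(th)+z*np.cos(th); m=u*np.cos(th)-z*np.sin(th)
    E=L+u*mu+z*(mz-L[2])-.19*k+.025*m
    return low(th,(E-L)@u,E[2],s,b)
E
python3 - <<'E'
from h import *
T=cur()
T=plan(T,lowm(1.0,.06,.20))
T=plan(T,lowm(1.5,.09,.20))
T=plan(T,lowm(1.95,.085,.16))
T=plan(T,lowm(2.45,.085,.125))
E
```

```text
3 x [-22.9,-0.8,-15.0,0.001,0.071,-0.003,F]
5 x [-11.8,-0.0,-11.5,0.000,0.100,0.000,F]
5 x [-5.4,0.0,-4.3,0.000,0.090,0.000,F]
5 x [-10.1,0.0,-7.8,0.000,0.100,0.000,F]
```

```bash
python3 -m jog '[[[-17,-0.5,-11,0,0.053,-0.002,0],[-17,-0.5,-11,0,0.053,-0.002,0],[-17,-0.5,-11,0,0.053,-0.002,0],[-17,-0.5,-11,0,0.053,-0.002,0],[0,0,0,0,0,0,0]]]' 100
python3 -m jog '[[[-12,0,-11.5,0,0.1,0,0],[-12,0,-11.5,0,0.1,0,0],[-12,0,-11.5,0,0.1,0,0],[-12,0,-11.5,0,0.1,0,0],[-12,0,-11.5,0,0.1,0,0]]]'
python3 - <<'E'
from h import *
o=bot.observe(); print(o['qpos'],o['finger_force'])
p=bot.grab_frame('scene'); save(p,'s5.png'); print([d['xyz'] for d in bot.spot_point('canister_mid',p)][:1])
T=plan(cur(),lowm(1.95,.085,.16))
T=plan(T,lowm(2.45,.085,.125))
E
```

```text
clock: 12.65
position: [0.5201, 0.0875, 0.1706]
tool_rot: [3.134, 0.569, 1.315]
force: [1.5, 1.3, -6.2]
grip_width: 0.0488
finger_force: 114.4
clock: 13.15
position: [0.5106, 0.0555, 0.2428]
tool_rot: [3.139, 0.068, 1.322]
force: [0.1, -0.8, -4.9]
grip_width: 0.0489
finger_force: 112.6
[ 0.3346  0.5437 -0.8008  1.9084  0.546   0.9529 -0.9919] 112.58577346801758
[[0.499, 0.0234, 0.1706]]
5 x [-4.3,-0.2,-4.5,0.001,0.090,-0.001,F]
5 x [-10.1,0.0,-7.8,0.000,0.100,0.000,F]
```

View pics/s5.png

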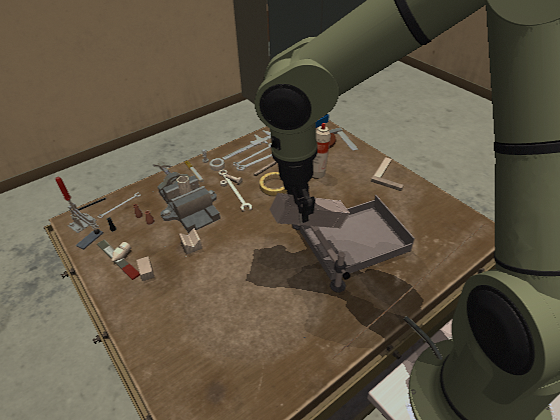

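The canister is held about level over the ledge (pixels 272–350, row ~208), with the mouth over the tray. I'll keep tipping.

```bash
python3 -m jog '[[[-4.3,0,-4.5,0,0.09,0,0],[-4.3,0,-4.5,0,0.09,0,0],[-4.3,0,-4.5,0,0.09,0,0],[-4.3,0,-4.5,0,0.09,0,0],[-4.3,0,-4.5,0,0.09,0,0]]]'
python3 - <<'E'
from h import *
o=bot.observe(); print(o['qpos'],o['finger_force'])
p=bot.grab_frame('scene'); save(p,'s6.png'); print([d['xyz'] for d in bot.spot_point('canister_mid',p)][:1])
T=cur();
plan(T,lowm(1.95,.085,.16))
print('expected mid',(T@np.array([-.0453,0,.055,1]))[:3])
T=plan(T,lowm(2.45,.085,.125))
E
```

```text
clock: 13.75
position: [0.5046, 0.0327, 0.2623]
tool_rot: [3.14, -0.381, 1.324]
force: [-0.3, -0.3, -4.5]
grip_width: 0.0487
finger_force: 114.4
[ 0.7887  0.5905 -1.0745  1.9842  0.2575  0.6979 -0.5945] 114.40967559814453
[[0.5058, 0.0388, 0.1868]]
1 x [-0.2,-0.0,-2.0,0.001,-0.001,-0.004,F]
expected mid [0.499  0.0091 0.1933]
5 x [-10.0,0.0,-8.2,0.000,0.100,-0.001,F]
```

View pics/s6.png

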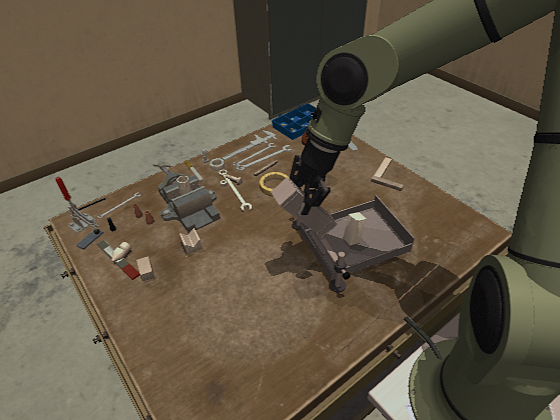

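Run:
```python
from h import *
for c in('scene','top'):
    p=bot.grab_frame(c)
    for q in('canister_mid','bar_mid'): print(c,q,[(np.array(d['xyz']),d['conf']) for d in bot.spot_point(q,p)][:2])
    if c=='scene': a=cv2.resize(p['img'][150:300,250:430],None,fx=4,fy=4,interpolation=2); save({'img':a},'c7.png')
T=cur(); print('grasp',(T@[0,0,.05,1])[:3],u)
```

```text
scene canister_mid [(array([0.5054, 0.0322, 0.1873]), 0.67)]
scene bar_mid [(array([ 0.4694, -0.1059,  0.0463]), 0.64)]
top canister_mid []
top bar_mid []
grasp [0.5093 0.0511 0.2161] [-0.2466 -0.9691  0.    ]
```

View pics/c7.png

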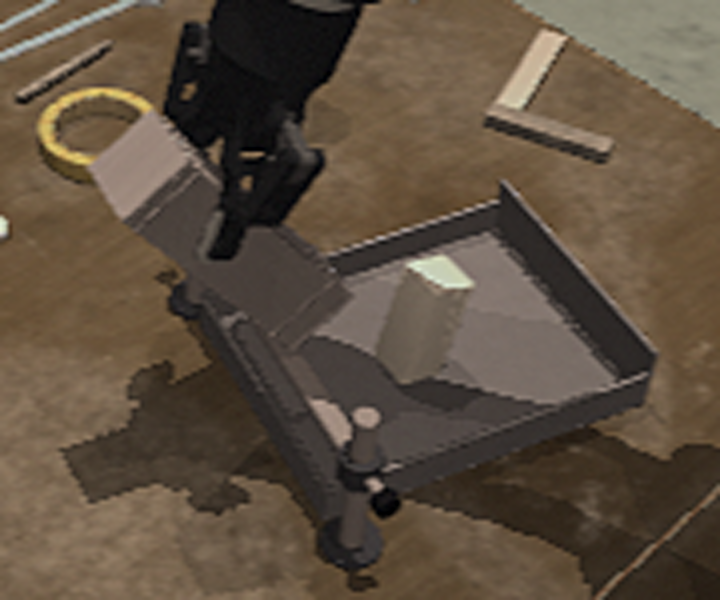

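The bar stands in the middle of the tray with its centre about (.469,-.106,.046), free of the canister. I'll turn a little further to be sure of the angle, backing away from the bar, then measure the canister in the grip.

Run:
```python
from h import *
T=cur(); plan(T,lowm(2.2,.05,.18))
```

```text
3 x [7.2,0.2,-13.0,0.001,0.084,0.001,F]
```

```bash
python3 -m jog '[[[7,0,-13,0,0.084,0,0],[7,0,-13,0,0.084,0,0],[7,0,-13,0,0.084,0,0],[0,0,0,0,0,0,0],[0,0,0,0,0,0,0]]]'
cat > fitc.py <<'E'
from fit import *
def hull(r):
    c,_=cv2.findContours(r.astype(np.uint8),0,2); c=[x for x in c if cv2.contourArea(x)>25]
    m=np.zeros((420,560),np.uint8); cv2.fillConvexPoly(m,cv2.convexHull(np.vstack(c)),1); return m>0
def fitcan(th0,c0,cams=('scene','top'),twist=0):
    "canister: th, u,z of centre, lateral"
    regs=[]
    for n in cams:
        p=bot.grab_frame(n); t=bot.trace('canister_mid',p)
        if t and t[0]['conf']>.5: regs.append((p,cv2.resize(hull(t[0]['region']).astype(np.uint8),None,fx=2,fy=2,interpolation=0)>0)); print(n,t[0]['conf'],t[0]['region'].sum())
    b=[box((-.025,-.025,-.095),(.025,.025,.095))]
    def cost(q):
        k=u*np.sin(q[0])+z*np.cos(q[0]); m=u*np.cos(q[0])-z*np.sin(q[0])
        c=L+u*q[1]+v*q[3]; c=np.r_[c[:2],q[2]]
        T=lambda B:B@np.c_[m,v,k].T+c
        return sum(1-(mm&r).sum()/(mm|r).sum() for p,r in regs for mm in[mask(b,T,p)])
    x0=np.r_[th0,c0]; sim=np.vstack([x0]+[x0+s for s in np.diag([.2,.015,.015,.008])])
    o=minimize(cost,x0,method='Nelder-Mead',options=dict(initial_simplex=sim,xatol=1e-4,fatol=1e-4)); print(o.x,o.fun); return o.x
E
python3 - <<'E'
from fitc import *
T=cur(); g=(T@[0,0,.05,1])[:3]; print('tool th',np.pi/2+R.from_matrix(T[:3,:3]).as_euler('xyz')[1]*-1,'grasp u',(g-L)@u,g[2])
x=fitcan(2.3,[(g-L)@u+.03,g[2]-.03,0])
k=u*np.sin(x[0])+z*np.cos(x[0]); c=L+u*x[1]; c[2]=x[2]; print('grasp z in can',(g-c)@k)
E
```

```text
clock: 14.65
position: [0.5048, 0.0334, 0.3061]
tool_rot: [3.138, -0.628, 1.324]
force: [-0.0, -0.2, -3.7]
grip_width: 0.0488
finger_force: 114.7
tool th 2.1984565524209256 grasp u -0.05857934363990517 0.26567797942820326
scene 0.68 1581
top 0.77 983
[ 2.7672 -0.0524  0.2323  0.0014] 0.5004689984101749
grasp z in can -0.03330460215017419
```

```bash
cat >> fitc.py <<'E'
def fitwrist():
    "canister in the tool frame: tilt d about tool y relative to x=-k, axis offset along x (grasp z in can = -a)"
    p=bot.grab_frame('wrist'); C=np.linalg.inv(np.array(p['tool_from_camera'])); q=dict(p,R=C[:3,:3],t=C[:3,3])
    t=bot.trace('canister_mid',p); 
    if not t: print('none'); return
    reg=cv2.resize(t[0]['region'].astype(np.uint8),None,fx=2,fy=2,interpolation=0)>0; print('wrist',t[0]['conf'],reg.sum()//4)
    save({'img':np.where(t[0]['region'][...,None],255-p['img'],p['img'])},'wr_%d.png'%p['shot'])
    B=box((-.025,-.025,-.095),(.025,.025,.095))
    vis=np.zeros((840,1120),bool); vis[:680]=1
    best=None
    for d0 in(-.4,0,.5):
        def cost(x):
            k=np.array([-np.cos(x[0]),0,np.sin(x[0])]); m=np.array([np.sin(x[0]),0,np.cos(x[0])])
            T=lambda b:b@np.c_[m,[0,1,0],k].T+[0,0,x[2]]+k*x[1]
            mm=mask([B],T,q)
            return 1-(mm&reg).sum()/(mm|reg).sum()
        x0=np.array([d0,.045,.052]); sim=np.vstack([x0]+[x0+s for s in np.diag([.15,.015,.008])])
        o=minimize(cost,x0,method='Nelder-Mead',options=dict(initial_simplex=sim,xatol=1e-4,fatol=1e-4)); print(o.x,o.fun)
E
python3 - <<'E'
from fitc import *
fitwrist()
E
```

```text
wrist 0.73 1853
[-0.4    0.045  0.052] 1.0
[0.    0.045 0.052] 1.0
[0.5   0.045 0.052] 1.0
```

Run:
```python
from fitc import *
p=bot.grab_frame('wrist'); t=bot.trace('canister_mid',p)
C=np.array(p['tool_from_camera']); print(C)
for x in t: r=x['region']; ys,xs=np.where(r); print(x['conf'],xs.min(),xs.max(),ys.min(),ys.max(),r.sum())
Ci=np.linalg.inv(C)
for d in(0,.3,.55):
    k=np.array([-np.cos(d),0,np.sin(d)]); m=np.array([np.sin(d),0,np.cos(d)])
    for s,n in((-.14+.09,'foot'),(.14,'mouth')):
        X=(np.array([0,0,.052])+k*s-.025*m); X=Ci[:3,:3]@X+Ci[:3,3]; q=p['intrinsics']@X; print(d,n,q[:2]/q[2],X[2])
save(p,'w8.png')
```

```text
[[-0.0007 -0.9614 -0.275   0.071 ]
 [ 1.     -0.0005 -0.0009  0.0013]
 [ 0.0007 -0.275   0.9614 -0.0695]
 [ 0.      0.      0.      1.    ]]
0.59 181 370 131 350 33088
0 foot [272.108  190.6529] 0.09858027689949085
0 mouth [273.6249 554.1467] 0.15083787910274515
0.3 foot [271.6691 231.9197] 0.08809387511498998
0.3 mouth [274.1209 464.0076] 0.19200078272082965
0.55 foot [271.4064 279.1328] 0.08262062797695305
0.55 mouth [274.3647 405.3738] 0.22265191850877253
```

View pics/w8.png

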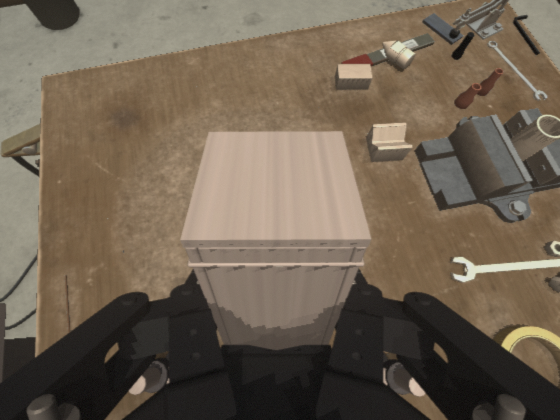

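The foot face shows (rows 131–240, columns 185–368), so the canister has swung mouth-down in the grip. I'll work out the swing from those two edges.

Run:
```python
from fitc import *
from scipy.optimize import least_squares
p=bot.grab_frame('wrist'); C=np.array(p['tool_from_camera']); Ci=np.linalg.inv(C); K=p['intrinsics']
obs=np.array([[185,240],[368,240],[208,131],[343,131]])
def f(x):
    d,a,b,y=x; k=np.array([-np.cos(d),0,np.sin(d)]); m=np.array([np.sin(d),0,np.cos(d)])
    A=np.array([0,y,b])+k*(a-.095)
    P=np.array([A-.025*m+[0,-.025,0],A-.025*m+[0,.025,0],A+.025*m+[0,-.025,0],A+.025*m+[0,.025,0]])
    X=(P@Ci[:3,:3].T+Ci[:3,3])@K.T; return (X[:,:2]/X[:,2:]-obs).ravel()
for d in(.2,.6): o=least_squares(f,[d,.045,.052,0]); print(o.x,o.fun.round(1))
```

```text
[0.5954 0.0285 0.0631 0.0013] [-1.   0.3  0.2  0.2  2.3 -0.3 -1.2 -0.4]
[0.5954 0.0285 0.0631 0.0013] [-1.   0.3  0.2  0.2  2.3 -0.3 -1.2 -0.4]
```

```bash
cat >> h.py <<'E'
def ctool(th,cu,cz,d):
    K=lambda a:u*np.sin(a)+z*np.cos(a); N=lambda a:u*np.cos(a)-z*np.sin(a)
    c=L+u*cu; c[2]=cz
    return M(c-.036*K(th)-.011*N(th)-.05*N(th-d), np.c_[-K(th-d),v,N(th-d)])
E
python3 - <<'E'
from h import *
T=plan(cur(),ctool(2.1,-.07,.24,.59),8)
T=plan(T,ctool(1.4,-.055,.135,.59),8)
E
```

```text
8 x [8.8,0.1,1.5,0.000,-0.086,0.000,F]
8 x [9.8,-0.0,15.6,0.000,-0.088,0.000,F]
```

```bash
python3 -m jog '[[[9,0,1.5,0,-0.086,0,0],[9,0,1.5,0,-0.086,0,0],[9,0,1.5,0,-0.086,0,0],[9,0,1.5,0,-0.086,0,0],[9,0,1.5,0,-0.086,0,0]]]'
python3 -m jog '[[[9,0,1.5,0,-0.086,0,0],[9,0,1.5,0,-0.086,0,0],[9,0,1.5,0,-0.086,0,0],[10,0,15,0,-0.088,0,0],[10,0,15,0,-0.088,0,0]]]'
python3 -m jog '[[[10,0,15,0,-0.088,0,0],[10,0,15,0,-0.088,0,0],[10,0,15,0,-0.088,0,0],[0,0,0,0,0,0,0],[0,0,0,0,0,0,0]]]'
python3 - <<'E'
from fitc import *
T=cur(); print(bot.observe()['qpos'])
print('tool th',np.pi/2-R.from_matrix(T[:3,:3]).as_euler('xyz')[1])
x=fitcan(1.6,[-.06,.17,0])
plan(T,ctool(1.4,-.055,.135,.59))
E
```

```text
clock: 15.6
position: [0.5157, 0.0756, 0.3205]
tool_rot: [3.137, -0.197, 1.322]
force: [0.4, -0.3, -4.2]
grip_width: 0.0489
finger_force: 114.3
clock: 16.1
position: [0.5269, 0.1189, 0.2866]
tool_rot: [3.136, 0.236, 1.32]
force: [0.2, -0.2, -3.5]
grip_width: 0.049
finger_force: 114.4
clock: 16.6
position: [0.5302, 0.1323, 0.2345]
tool_rot: [3.139, 0.495, 1.321]
force: [-0.3, -0.4, -2.2]
grip_width: 0.0489
finger_force: 114.2
[-0.0626  0.7065 -0.6878  1.6942  0.7102  1.4076 -1.278 ]
tool th 1.0754348605428703
scene 0.96 2018
[ 1.6559 -0.0696  0.1797  0.002 ] 0.03729512219059772
3 x [9.5,0.0,17.1,0.001,-0.088,-0.000,F]
```

```bash
python3 -m jog '[[[9.5,0,17,0,-0.088,0,0],[9.5,0,17,0,-0.088,0,0],[9.5,0,17,0,-0.088,0,0],[0,0,0,0,0,0,0],[0,0,0,0,0,0,0]]]'
python3 - <<'E'
from fitc import *
T=cur(); print('tool th',np.pi/2-R.from_matrix(T[:3,:3]).as_euler('xyz')[1],bot.observe()['qpos'])
x=fitcan(1.4,[-.055,.135,0])
d=.58; A=T[:3,:3].T; print('tool-frame unit: 10mm down',A@-z*10,' 10mm u',A@u*10)
T=plan(T,ctool(1.4,-.045,.107,.59))
T=plan(T,ctool(1.1,-.0444,.0935,.3))
T=plan(T,ctool(.78,-.0395,.085,0))
E
```

```text
clock: 17.3
position: [0.5295, 0.1274, 0.177]
tool_rot: [3.137, 0.759, 1.318]
force: [0.1, -0.0, -3.5]
grip_width: 0.0486
finger_force: 114.2
tool th 0.8122572963421164 [-0.2022  0.8624 -0.579   1.6455  0.7954  1.5588 -1.3726]
scene 0.67 1811
[ 1.3549 -0.0548  0.138   0.0043] 0.04163231657048638
tool-frame unit: 10mm down [ 6.8786 -0.0317  7.2583]  10mm u [-7.2584  0.0078  6.8787]
1 x [13.0,-0.5,27.7,0.002,-0.002,-0.003,F]
1 x [16.9,-0.0,18.5,-0.000,-0.010,0.000,F]
1 x [8.5,0.0,20.4,-0.000,-0.020,0.000,F]
```

```bash
python3 -m jog '[[[4,0,9,0,0,0,0],[4,0,9,0,0,0,0],[4,0,7,0,0,0,0],[0,0,0,0,0,0,0]]]' 50
python3 -m jog '[[[5.5,0,6,0,0,0,0],[5.5,0,6,0,0,0,0],[0,0,0,0,0,0,0]]]'
python3 - <<'E'
from fitc import *
T=cur(); print('tool th',np.pi/2-R.from_matrix(T[:3,:3]).as_euler('xyz')[1])
x=fitcan(1.2,[-.05,.1,0])
T=plan(T,ctool(.78,-.0395,.085,0))
E
```

```text
clock: 17.9
position: [0.5268, 0.1183, 0.1487]
tool_rot: [3.139, 0.763, 1.319]
force: [0.4, -0.4, -3.5]
grip_width: 0.049
finger_force: 114.2
clock: 18.2
position: [0.5273, 0.1191, 0.1332]
tool_rot: [3.137, 0.762, 1.319]
force: [1.7, 1.6, 3.6]
grip_width: 0.0488
finger_force: 116.5
tool th 0.8084489930760079
scene 0.61 1653
[ 1.312  -0.0463  0.0979  0.0025] 0.04758241758241755
1 x [14.4,-0.4,29.0,0.003,-0.028,-0.002,F]
```

```bash
python3 -m jog '[[[5.5,0,6,0,0,0,0],[0,0,0,0,0,0,0]]]' 40
python3 -m jog '[[[5,0,6,0,0,0,0],[0,0,0,0,0,0,0]]]'
python3 - <<'E'
from fitc import *
print(bot.observe()['moment'])
x=fitcan(1.2,[-.05,.1,0])
E
```

```text
clock: 18.6
position: [0.5273, 0.1189, 0.1251]
tool_rot: [3.137, 0.761, 1.319]
force: [1.9, 3.9, 1.6]
grip_width: 0.0488
finger_force: 116.9
clock: 18.8
position: [0.527, 0.1184, 0.1173]
tool_rot: [3.137, 0.762, 1.319]
force: [1.4, 5.3, 2.1]
grip_width: 0.0491
finger_force: 117.2
[ 0.6718 -0.1484  0.0306]
scene 0.9 1691
[ 1.1422 -0.0458  0.0859  0.0052] 0.04103768310410372
```

```bash
python3 -m jog '[[[3,0,6,0,0,0,0],[0,0,0,0,0,0,0]]]'
python3 -m jog '[[[2,0,6,0,0,0,0],[0,0,0,0,0,0,0]]]'
python3 - <<'E'
from fitc import *
print(bot.observe()['moment'])
x=fitcan(1.0,[-.045,.085,0])
th,cu,cz=x[:3]; print('foot edge u,z',cu-.095*np.sin(th)+.025*np.cos(th),cz-.095*np.cos(th)-.025*np.sin(th),'back foot z',cz-.095*np.cos(th)+.025*np.sin(th))
T=plan(cur(),ctool(.78,-.0395,.085,0))
E
```

```text
clock: 19.2
position: [0.5266, 0.1163, 0.1111]
tool_rot: [3.137, 0.761, 1.318]
force: [1.1, 5.5, 2.0]
grip_width: 0.0488
finger_force: 117.2
clock: 19.4
position: [0.5259, 0.1138, 0.1053]
tool_rot: [3.137, 0.761, 1.319]
force: [1.1, 4.1, -0.7]
grip_width: 0.049
finger_force: 116.7
[ 1.2642 -0.3019 -0.0005]
scene 0.86 1649
[ 0.9857 -0.044   0.0832  0.0027] 0.032477856007267825
foot edge u,z -0.10935964919200156 0.009930655068217695 back foot z 0.05161380899341454
1 x [-0.5,-0.4,5.0,0.002,-0.029,-0.002,F]
```

```bash
python3 -m jog '[[[3,0,4,0,0,0,0],[0,0,0,0,0,0,0]]]'
python3 -m jog '[[[2,0,3,0,0,0,0],[0,0,0,0,0,0,0]]]'
python3 - <<'E'
from fitc import *
print(bot.observe()['moment'])
x=fitcan(.95,[-.045,.083,0])
th,cu,cz=x[:3]; print('foot edge u,z',cu-.095*np.sin(th)+.025*np.cos(th),cz-.095*np.cos(th)-.025*np.sin(th))
E
```

```text
clock: 19.8
position: [0.526, 0.1129, 0.1007]
tool_rot: [3.137, 0.762, 1.318]
force: [1.0, 5.5, 4.9]
grip_width: 0.0491
finger_force: 117.4
clock: 20.0
position: [0.5257, 0.1121, 0.0971]
tool_rot: [3.137, 0.762, 1.318]
force: [0.2, 3.0, 1.2]
grip_width: 0.0487
finger_force: 116.7
[ 0.5456 -0.122   0.0201]
scene 0.8 1692
[ 0.8892 -0.0444  0.0774  0.0037] 0.05401524356566889
foot edge u,z -0.10241155924169365 -0.0018728831635539851
```

```bash
python3 -m jog '[[[1,0,1,0,0,0,0],[0,0,0,0,0,0,0]]]'
python3 -m jog '[[[0,0,0,0,0,0,0.65],[0,0,0,0,0,0,0.7],[0,0,0,0,0,0,1],[0,0,0,0,0,0,1],[0,0,0,0,0,0,1]]]'
python3 - <<'E'
from fitc import *
x=fitcan(.88,[-.045,.08,0])
E
python3 -m jog '[[[0,0,-15,0,0,0,1],[0,0,-30,0,0,0,1],[0,0,-35,0,0,0,1],[0,0,-35,0,0,0,1],[0,0,-35,0,0,0,1]]]'
python3 -m jog '[[[-25,0,-25,0,0,0,1],[-25,0,-25,0,0,0,1],[-25,0,-25,0,0,0,1],[0,0,0,0,0,0,1],[0,0,0,0,0,0,1]]]'
python3 - <<'E'
from fitc import *
x=fitcan(.88,[-.045,.08,0])
th,cu,cz=x[:3]; print('foot edge u,z',cu-.095*np.sin(th)+.025*np.cos(th),cz-.095*np.cos(th)-.025*np.sin(th))
for c in('scene','top'):
    p=bot.grab_frame(c)
    for q in('canister_mid','bar_mid','spray_can','tape_roll','v_block'):
        print(c,q,[(np.array(d['xyz']),d['conf']) for d in bot.spot_point(q,p)][:1])
    save(p,c+'9.png')
print(bot.observe()['force'],bot.observe()['clock'])
E
```

```text
clock: 20.4
position: [0.5258, 0.1123, 0.0966]
tool_rot: [3.136, 0.763, 1.318]
force: [-0.6, 3.6, 13.7]
grip_width: 0.0488
finger_force: 118.3
clock: 20.9
position: [0.5257, 0.1123, 0.0957]
tool_rot: [3.137, 0.762, 1.318]
force: [0.2, -0.2, -0.7]
grip_width: 0.0856
finger_force: 0.0
scene 0.65 1535
[ 0.8597 -0.0458  0.0779  0.003 ] 0.045497185741088186
clock: 21.6
position: [0.551, 0.2145, 0.2064]
tool_rot: [3.138, 0.761, 1.319]
force: [0.8, -0.4, -0.1]
grip_width: 0.0855
finger_force: 0.0
clock: 22.1
position: [0.5499, 0.2111, 0.3115]
tool_rot: [3.136, 0.76, 1.318]
force: [-1.0, -0.4, -0.6]
grip_width: 0.0854
finger_force: 0.0
scene 0.69 2036
top 0.68 1499
[ 0.8868 -0.0444  0.0764  0.0049] 0.14184058404414734
foot edge u,z -0.10228273344119299 -0.002969860765289392
scene canister_mid [(array([0.5124, 0.0503, 0.0839]), 0.9)]
scene bar_mid [(array([ 0.4692, -0.0977,  0.0446]), 0.79)]
scene spray_can [(array([ 0.7531, -0.2281,  0.0047]), 0.75)]
scene tape_roll [(array([ 0.7968, -0.0824, -0.0021]), 0.78)]
scene v_block [(array([0.7336, 0.2481, 0.0006]), 0.64)]
top canister_mid [(array([0.5142, 0.0482, 0.0834]), 0.97)]
top bar_mid [(array([ 0.4642, -0.1064,  0.0445]), 0.72)]
top spray_can [(array([ 0.7516, -0.2316,  0.0029]), 0.72)]
top tape_roll [(array([ 0.7918, -0.0833,  0.0012]), 0.92)]
top v_block [(array([ 0.735 ,  0.2512, -0.0024]), 0.71)]
[ 0.412   0.4023 -0.2835] 22.9
```

```bash
python3 -c "
from h import *
print(bot.job_done())"
```

```text
the job is handed in; nothing more can be done
None
```

The job is handed in at about 23 s, with no verdict returned: by my last camera measurements the bar stands in the middle of the tray, the empty canister leans on the ledge at about 0.88 rad, let go with its foot on the table, and the bystanders have not moved; the canister swung about 0.6 rad mouth-down in the second grip, so I eased it back down against the ledge.

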